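Turn the square gingerbread iced side up on the market stall

TASK

The square gingerbread lies plain side up on the low step of its little wooden display stand. Pick up the turner (spatula), work its blade under the overhanging edge, and flip the gingerbread over with a turn of the wrist so that it lies flat on the upper step, iced side up; do not touch the gingerbread with the fingers. Then lay the turner back on its rest as you found it.

Things in the scene. Friction and masses are not known exactly. Their poses are not given: they have to be found in the camera images.
- gingerbread: Square brown rigid biscuit 100 x 100 x 10 mm, about 100 g. Origin at its centre; z points out of the plain side (up at the start), -z out of the white-iced side. Starts flat on the low step of its stand, edges along the stand's x and y, one edge 2 to 6 mm from the step face, the opposite edge overhanging the open front by 37 to 41 mm. A round biscuit lies on a second, equal stand.
- riser: Fixed wooden stand 110 mm wide (y). Origin on the table under the step face; x points to its open front, to the robot's right; y away from the robot. Low step x 0 to 65 mm, top at 45 mm; upper step x -115 to 0, top at 57 mm, 7 mm lip behind. The face x = 0 stops the biscuit's edge: raised in front and pushed to -x past upright (15 deg), it topples onto the upper step. Room in front and to -y.
- turner: Cranked turner, 160 g. Origin on the plane of the blade's underside, below mid-grip; x points to the blade, z up. Wooden handle x -60 to 70 mm, 18 mm wide (y), 24 mm high, centre at z = 45 mm; grip at x = 0. Steel blade x 110 to 200 mm, 60 mm wide, 2.5 mm thick; 8 mm round neck between on the centre line. It starts blade flat on the table, handle level on the rest.
- rest: Fixed wooden rest under the rear of the turner's handle, which lies in its notch, 33 mm above the table, between two horns 44 mm high and 30 mm apart. 16 mm long (x), 50 mm wide (y). Origin on the table at its middle; x along the turner towards the blade. The turner's origin starts at x = 45 mm, y = 0 of it.
There are look-alikes about, which are no part of the job. Leave any red look-alike of the gingerbread alone.

How it is judged (in metres and radians):
On the way:
1. the gingerbread's edge is raised by the turner's blade (contact force between turner and gingerbread above 0.05 N and angle between gingerbread's own z axis and vertical between 0.35 and 2.2 rad), for 0.05 s.
At the end, for the whole second after the job is handed in: Gingerbread at rest, flat within 10 degrees on the upper step, iced side up, its centre 15 to 105 mm behind the step face and within 40 mm of the middle line; turner at rest in the notch of its rest as at the start, within 30 mm along, 15 mm across and 10 degrees of level (angle between gingerbread's own z axis and vertical above 2.97 rad and x of gingerbread in the frame of riser between -0.105 and -0.015 m and y of gingerbread in the frame of riser between -0.04 and 0.04 m and z of gingerbread in the frame of riser between 0.055 and 0.072 m and linear speed of each of gingerbread, turner below 0.02 m/s and x of turner in the frame of rest between 0.015 and 0.075 m and y of turner in the frame of rest between -0.015 and 0.015 m and angle between turner's own z axis and vertical below 0.17 rad and height (world z) of turner below 0.012 m); the robot touches nothing.
It fails at once if the fingers touch the gingerbread (contact force between the fingers and gingerbread above 0.3 N).
It also fails if it takes over 51 s, if anything falls off the work surface, if the arm or the gripper's body presses on something with over 40 N, if the wrist force passes 120 N, or if a joint passes its speed limit or range.

ROBOT

A 6-joint arm with a two-finger parallel gripper is mounted at the origin on the work surface. World frame = base frame: x ahead of the robot, y to its left, z up, the work surface at z = 0. Lengths are in m, angles in degrees, forces in N, time in s.
With the tool pointing down it reaches from about 0.4 to 0.925 m from the base axis. Payload 12.5 kg.
Tool frame: the origin (TCP) lies on the mounting face of the last link; the fingertips stand 190 mm ahead of it and the grasp point (between the pads) lies 171 mm ahead of it; z points along the fingers, y is the direction in which the jaws open and shut (so a half turn about z gives the same grasp; the last joint's range is limited). The gripper opens to 95 mm and grips with 3 to 60 N. Pads are 20 mm wide; open, the fingers measure 119 mm over their backs; the gripper's body (75 mm by 180 mm) begins 59 mm behind the grasp point.
Start: joints at [-78.129, 28.126, 89.318, -0, 62.55, -6.05], TCP at [0.192, -0.595, 0.405] pointing down, gripper open.
Joint ranges: [-177.58, 177.58], [-47.91, 125.51], [2.72, 160], [-65.01, 245.01], [3.68, 167.84], [-153.87, 153.87]. Speed limits (degrees/s): [127.2, 127.2, 159.86, 180, 180, 180].

INTERFACE

Orientations are given as a 3x3 rotation matrix whose columns are the frame's x, y, z axes.
In Python, from bench import robot gives the robot as it stands. The module is installed in compiled form; this text tells all that it offers.
- The arm moves only by the tool servo_tool, never from a script. Its argument "targets" is a list that holds one entry, the list of rows, each a list of 6 numbers: the shift along the tool's x, y, z in m, then the turn, a rotation vector about the tool's x, y, z in degrees. A call has 1 to 12 rows; each row is the pose to reach, as a shift and turn from the pose commanded when the call began, along the tool's axes at that moment; what a row does not reach only later rows make up. A row lasts 1/10 s, in which the tool goes at most 50 mm and 8.59 degrees, less where a joint would pass 70% of its speed; a pose out of reach is approached as far as the arm can. A call with a gripper value outside its range is refused whole. "fingers" is the finger opening in m, from 0 to 0.0951, set as the call begins (left out, the last holds). The fingers move at their own pace and stop on an object; the grip force is fixed at half the most. Time passes only in rows, so rows that repeat a pose let the fingers close. It gives the time, the measured TCP pose, the force and the opening at its end, in the units of the state.
- robot.sense(): the state, without advancing time (a new reading comes with each control period).
- robot.get_image(name): name is "scene" or "top" or "wrist"; returns a dict with "image" (420x560x3 uint8, blue, green, red), "fx", "fy", "cx", "cy" (pixels), "k1" (the pictures are not rectified: a ray, as slopes to the right and down, at radius r is drawn at 1 + k1 r^2 times it, then the intrinsics apply), "position" and "orientation" of the camera in the world; the wrist camera has in their place "tool_from_camera" (4x4, takes a point from camera to tool coordinates, whose origin is the TCP and whose axes are the flange's). Camera axes: x right, y up, looking along -z (the intrinsics and any distortion apply to the point x, -y, -z); pixel columns grow to the right and rows downward; lengths in m; the calibration is good to about 2 mm. A picture is of the moment at which its call begins: read the wrist's pose just before it. There is no depth.
- robot.hand_in(): hands the job in, once; it reports no verdict.
The state is a dict: "time_s": time; "qpos": joint angles; "joint_vel": joint speeds; "tau": joint torques, N m; "tool_pos": TCP position; "eef_rot": TCP orientation; "wrist_force": force on the tool from outside, world axes, zero at the start; "torque": the same for the moment, N m; "grip_width": finger opening in m.
Only numpy, scipy, OpenCV 4.12 (cv2) and the standard library are available. Lean on these libraries where they do the work, as an engineer would, in place of code of your own. Each camera call takes 0.05 s, during which the arm holds its last target. There are 200 camera calls.

## Working session

There is one attempt and no reset: what is moved stays moved. The work goes in short steps, Python scripts to look and compute and a tool call to move; the robot and the scene stay as the last step left them, time stands still between calls to the robot, and variables do not carry over. Pictures are saved under pics/ and viewed, about 8 in all and at most 12, crops included, and the job is handed in when it is done.

Besides the shell and the picture viewer there is one more tool, called in YAML: its name, and indented under it one key for each argument. servo_tool: Moves the arm, as the interface text tells. Its arguments: {"type":"object","properties":{"targets":{"type":"array"},"fingers":{"type":"number"}},"required":["targets"]}

```bash
mkdir -p pics; cat > h.py <<'E'
import numpy as np, cv2
from bench import robot
def cam(name):
    s=robot.sense(); d=robot.get_image(name)
    if name=="wrist":
        T=np.eye(4);T[:3,:3]=np.array(s["eef_rot"]);T[:3,3]=s["tool_pos"];T=T@np.array(d["tool_from_camera"])
        d["position"]=T[:3,3];d["orientation"]=T[:3,:3]
    return d
def ray(d,u,v):
    K=np.array([[d["fx"],0,d["cx"]],[0,d["fy"],d["cy"]],[0,0,1.]])
    p=cv2.undistortPoints(np.array([[[u,v]]],float),K,np.array([d["k1"],0,0,0.]))[0,0]
    return np.array(d["position"]),np.array(d["orientation"]).reshape(3,3)@np.array([p[0],-p[1],-1])
def onz(d,u,v,z):
    o,r=ray(d,u,v); return o+r*(z-o[2])/r[2]
def proj(d,P):
    p=np.array(d["orientation"]).reshape(3,3).T@(np.array(P)-np.array(d["position"]))
    a=np.array([p[0],-p[1]])/-p[2]; a=a*(1+d["k1"]*a@a)
    return np.array([d["fx"]*a[0]+d["cx"],d["fy"]*a[1]+d["cy"]])
E
python3 - <<'E'
from h import *
import pickle
for n in("scene","top"):
    d=cam(n); cv2.imwrite(f"pics/{n}0.png",d["image"]); pickle.dump(d,open(n+"0.pkl","wb"))
    print(n,d["position"],np.round(d["orientation"],2).tolist(),d["fx"],d["k1"])
print(robot.sense())
E
```

```text
scene [1.14670548 0.11575264 0.97832728] [[-0.27, -0.79, 0.55], [0.96, -0.22, 0.15], [0.0, 0.57, 0.82]] 507.75391148902145 -0.11137892744811466
top [ 0.43449759 -0.07920942  0.87077672] [[0.01, 1.0, -0.07], [-1.0, 0.01, -0.01], [-0.01, 0.07, 1.0]] 403.26035917179104 -0.05453405905938745
{'time_s': 0.1, 'qpos': array([-7.81300737e+01,  2.81613685e+01,  8.93447768e+01, -1.40896574e-03,
        6.25494801e+01, -6.05069336e+00]), 'joint_vel': array([ 0.02123978, -0.09380368, -0.10997987, -0.00995294, -0.03528034,
       -0.06727185]), 'tau': array([ 2.79774787e-03, -6.13622904e+01, -2.58605307e+01,  6.94000209e-02,
        4.69980575e-02, -6.46603053e-05]), 'tool_pos': array([ 0.19232586, -0.59465616,  0.40422394]), 'eef_rot': array([[ 9.51480248e-01,  3.07709748e-01, -2.21049169e-04],
       [ 3.07709817e-01, -9.51479781e-01,  9.45595841e-04],
       [ 8.06452430e-05, -9.67734765e-04, -9.99999528e-01]]), 'wrist_force': array([ 0.20340096,  0.23323059, -0.39581562]), 'torque': array([-0.05520592,  0.00140608,  0.0049481 ]), 'grip_width': 0.09518958517012113}
```

View pics/top0.png

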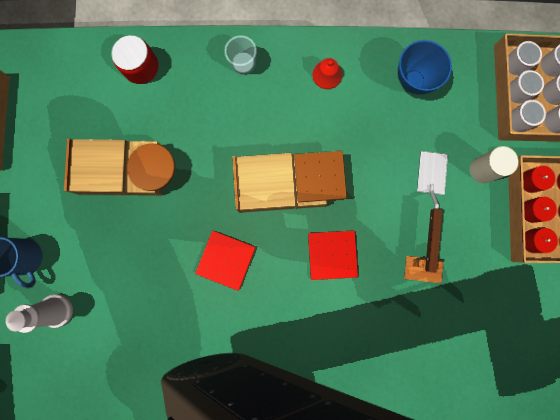

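View pics/scene0.png

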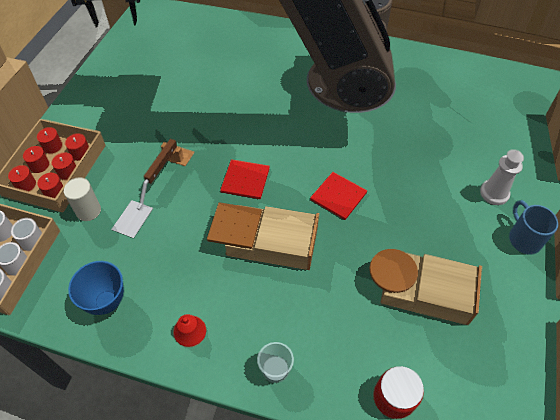

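```bash
python3 - <<'E'
from h import *
import pickle
d=pickle.load(open("top0.pkl","rb")); im=d["image"]
hsv=cv2.cvtColor(im,cv2.COLOR_BGR2HSV)
for p in[(320,176),(265,180),(435,240),(432,165),(150,167)]: print(p,hsv[p[1],p[0]])
def quad(mask,roi,name,z):
    m=np.zeros_like(mask);x0,y0,x1,y1=roi;m[y0:y1,x0:x1]=mask[y0:y1,x0:x1]
    m=cv2.morphologyEx(m,cv2.MORPH_OPEN,np.ones((3,3)))
    c=max(cv2.findContours(m,0,2)[0],key=cv2.contourArea)
    r=cv2.minAreaRect(c);b=cv2.boxPoints(r)
    print(name,cv2.contourArea(c),np.round(b,1).tolist())
    W=np.array([onz(d,u,v,z) for u,v in b]);print(np.round(W[:,:2],4).tolist(),"c",np.round(W.mean(0)[:2],4),"sides",np.round(np.linalg.norm(W-np.roll(W,1,0),axis=1),4))
S=lambda lo,hi:cv2.inRange(hsv,lo,hi)
quad(S((5,120,60),(14,255,200)),(285,140,355,210),"ginger",.055)
quad(S((0,0,150),(180,50,255)),(410,145,455,200),"blade",.0025)
quad(S((14,40,120),(30,200,255)),(225,145,296,215),"upper",.057)
quad(S((0,60,20),(14,255,120)),(425,200,450,275),"handle",.057)
cv2.imwrite("pics/crop1.png",cv2.resize(im[130:290,220:470],None,fx=3,fy=3,interpolation=2))
E
```

```text
(320, 176) [ 12 198 142]
(265, 180) [ 21 129 241]
(435, 240) [ 11 182 105]
(432, 165) [  0   2 223]
(150, 167) [ 13 193 188]
ginger 2213.5 [[293.8999938964844, 154.10000610351562], [342.29998779296875, 150.39999389648438], [345.8999938964844, 198.10000610351562], [297.6000061035156, 201.8000030517578]]
[[0.6332, -0.0928], [0.6421, -0.1922], [0.5432, -0.1996], [0.5345, -0.1012]] c [ 0.5883 -0.1465] sides [0.0991 0.0998 0.0992 0.0988]
blade 1031.5 [[416.70001220703125, 191.8000030517578], [420.3999938964844, 150.6999969482422], [447.8999938964844, 153.1999969482422], [444.20001220703125, 194.3000030517578]]
[[0.5659, -0.3619], [0.6573, -0.3717], [0.6527, -0.4329], [0.5612, -0.4224]] c [ 0.6093 -0.3972] sides [0.0607 0.0919 0.0613 0.092 ]
upper 2820.5 [[235.60000610351562, 156.5], [291.20001220703125, 152.1999969482422], [295.29998779296875, 205.3000030517578], [239.6999969482422, 209.60000610351562]]
[[0.6266, 0.027], [0.6365, -0.0871], [0.5271, -0.0965], [0.5171, 0.0163]] c [ 0.5768 -0.0351] sides [0.11   0.1145 0.1099 0.1132]
handle 594.5 [[424.5, 270.8999938964844], [429.5, 208.1999969482422], [441.6000061035156, 209.10000610351562], [436.70001220703125, 271.79998779296875]]
[[0.3972, -0.3583], [0.5244, -0.37], [0.5227, -0.395], [0.3955, -0.3831]] c [ 0.46   -0.3766] sides [0.0248 0.1276 0.0251 0.1278]
```

View pics/crop1.png

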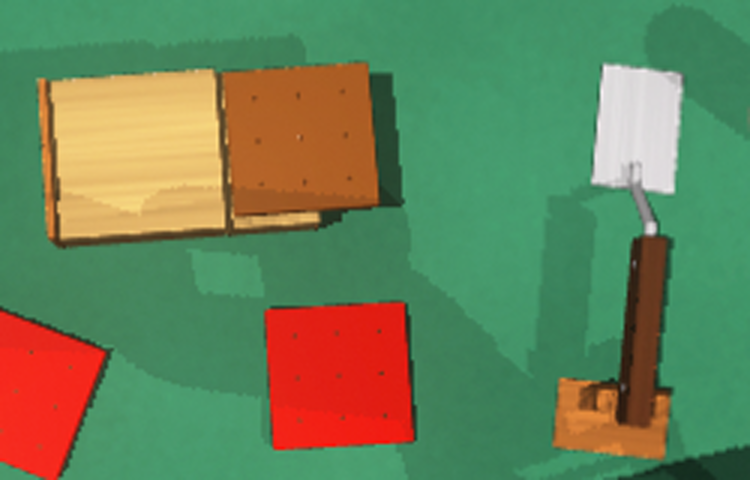

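Candidates: the brown square at top-view (320,176) is the target. The red squares at (225,260) and (333,255) and the round biscuit at (150,167) are decoys. There is only one turner, at (435,235). The crop confirms the brown square is plain side up and overhangs its stand, and the measured sizes match.

servo_tool:
  targets:
    - [[0.03,-0.012,0.005,0,0,3],[0.07,-0.027,0.01,0,0,6],[0.11,-0.043,0.02,0,0,9],[0.15,-0.058,0.03,0,0,12],[0.19,-0.074,0.04,0,0,15],[0.23,-0.09,0.05,0,0,18],[0.27,-0.105,0.055,0,0,21],[0.3,-0.117,0.06,0,0,23],[0.317,-0.123,0.06,0,0,23.7],[0.317,-0.123,0.06,0,0,23.7],[0.317,-0.123,0.06,0,0,23.7]]
  fingers: 0.095

```text
time_s: 1.2
tool_pos: [0.456, -0.3801, 0.3445]
eef_rot: [[0.995, -0.1, -0.0], [-0.1, -0.995, 0.0], [-0.0, -0.0, -1.0]]
wrist_force: [-0.2, -0.4, 0.6]
grip_width: 0.0953
```

```bash
python3 - <<'E'
from h import *
import pickle
s=robot.sense(); d=cam("wrist"); cv2.imwrite("pics/w1.png",d["image"]); pickle.dump((s,d),open("w1.pkl","wb"))
print(s["time_s"],s["qpos"],s["tool_pos"],np.round(s["eef_rot"],3).tolist(),s["wrist_force"])
for x in(-.06,0,.07): print(proj(d,np.array([.455,-.38,.057])+x*np.array([.995,-.101,0])))
E
```

```text
1.2 [-4.61834969e+01  2.93665226e+01  9.76399127e+01 -1.61004377e-02
  5.30151032e+01  4.95393124e+01] [ 0.45602622 -0.38010922  0.34452938] [[0.995, -0.1, -0.0], [-0.1, -0.995, 0.0], [-0.0, -0.0, -1.0]] [-0.2391471  -0.39891874  0.58413433]
[279.08011736 284.05433691]
[279.19221105 215.83783173]
[279.34273157 125.46110191]
```

View pics/w1.png

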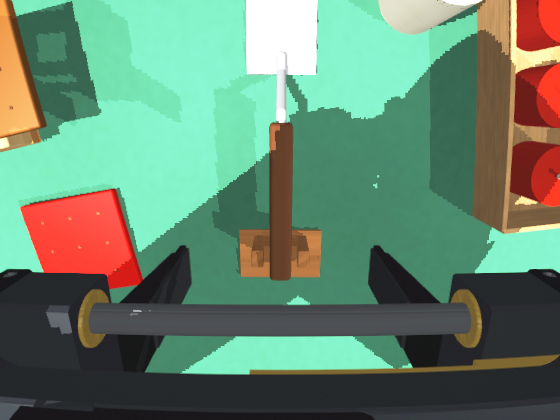

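The view shows the handle running from (280,278) to (281,123), with the rest at (280,253). My predicted points agree within 2–3 mm, so I descend and grip.

servo_tool:
  targets:
    - [[0.001,0,0.02,0,0,0],[0.002,0,0.05,0,0,0],[0.003,0,0.08,0,0,0],[0.004,0,0.105,0,0,0],[0.004,0,0.12,0,0,0],[0.004,0,0.128,0,0,0],[0.004,0,0.128,0,0,0],[0.004,0,0.128,0,0,0]]

```text
time_s: 2.05
tool_pos: [0.4601, -0.3809, 0.2176]
eef_rot: [[0.995, -0.101, 0.001], [-0.101, -0.995, -0.001], [0.001, 0.001, -1.0]]
wrist_force: [-0.2, 0.3, 1.0]
grip_width: 0.095
```

servo_tool:
  targets:
    - [[0,0,0,0,0,0],[0,0,0,0,0,0],[0,0,0,0,0,0],[0,0,0,0,0,0],[0,0,0,0,0,0],[0,0,0,0,0,0],[0,0,0,0,0,0],[0,0,0,0,0,0]]
  fingers: 0

```text
time_s: 2.85
tool_pos: [0.4601, -0.3805, 0.2167]
eef_rot: [[0.995, -0.101, -0.0], [-0.101, -0.995, -0.0], [-0.0, 0.0, -1.0]]
wrist_force: [-0.0, 1.0, -0.0]
grip_width: 0.0366
```

```bash
python3 - <<'E'
from h import *
s=robot.sense()
print(s["time_s"],s["qpos"],s["tool_pos"],np.round(s["eef_rot"],3).tolist(),s["wrist_force"],s["grip_width"])
E
```

```text
2.85 [-4.59274040e+01  3.96111378e+01  1.02353765e+02 -5.06353613e-03
  3.80330288e+01  4.98550536e+01] [ 0.46010756 -0.38051266  0.21672528] [[0.995, -0.101, -0.0], [-0.101, -0.995, -0.0], [-0.0, 0.0, -1.0]] [-0.02341483  0.9749329  -0.02445158] 0.03661796251298142
```

servo_tool:
  targets:
    - [[0,0,0,0,0,0],[0,0,0,0,0,0],[0,0,0,0,0,0],[0,0,0,0,0,0],[0,0,0,0,0,0],[0,0,0,0,0,0]]

```text
time_s: 3.45
tool_pos: [0.4601, -0.3805, 0.2167]
eef_rot: [[0.995, -0.101, -0.0], [-0.101, -0.995, -0.0], [-0.0, 0.0, -1.0]]
wrist_force: [0.1, 0.8, 0.2]
grip_width: 0.0177
```

servo_tool:
  targets:
    - [[0,0,-0.005,0,0,0],[0,0,-0.015,0,0,0],[0,0,-0.03,0,0,0],[0,0,-0.045,0,0,0],[0,0,-0.06,0,0,0],[0,0,-0.07,0,0,0],[0,0,-0.075,0,0,0],[0,0,-0.075,0,0,0]]

```text
time_s: 4.25
tool_pos: [0.4601, -0.3805, 0.2924]
eef_rot: [[0.995, -0.101, 0.001], [-0.101, -0.995, -0.001], [0.001, 0.001, -1.0]]
wrist_force: [0.1, -0.2, -1.9]
grip_width: 0.0177
```

```bash
python3 - <<'E'
from h import *
import pickle
s=robot.sense(); d=cam("wrist"); cv2.imwrite("pics/w2.png",d["image"]); pickle.dump((s,d),open("w2.pkl","wb"))
print(s["time_s"],s["qpos"],s["tool_pos"],s["wrist_force"],s["torque"],s["grip_width"])
from scipy.optimize import least_squares as LS
Q=np.array([[-78.13,28.161,89.345,.19233,-.59466,.40422],[-46.1835,29.3665,97.6399,.45603,-.38011,.34453],[-45.9274,39.6111,102.3538,.46011,-.38051,.21673],list(s["qpos"][:3])+list(s["tool_pos"])])
def f(p):
    L2,L3,b,h,a=p; o=[]
    for q1,q2,q3,x,y,z in Q:
        A=np.radians(q2);B=np.radians(q2+q3);r=np.hypot(x,y);
        o+=[a+L2*np.sin(A)+L3*np.sin(B)+0-np.sqrt(r*r-b*b), h+L2*np.cos(A)+L3*np.cos(B)-z, np.radians(q1)-np.arctan2(y,x)+np.arcsin(b/r)]
    return o
r=LS(f,[.4,.4,.066,.1,0]);print(r.x,np.abs(r.fun).max())
def g(p): return f([*p,0])
r=LS(g,[.4,.4,.066,.1]);print(r.x,np.abs(r.fun).max())
for x in(.11,.2):
  for y in(-.03,.03):
    R=np.array(s["eef_rot"]); print(proj(d,s["tool_pos"]+R@np.array([x-.002,-y,.171+.045])))
E
```

```text
4.25 [-4.59265348e+01  3.33804586e+01  9.97601163e+01 -4.04179877e-03
  4.67930976e+01  4.98536075e+01] [ 0.46008332 -0.38047431  0.29244582] [ 0.14123924 -0.24329401 -1.91599129] [ 0.10511356  0.09496942 -0.00714497] 0.01772384344144971
[0.50518716 0.40590612 0.06589337 0.14756749 0.02041282] 0.0026459704690658947
[0.52951018 0.41525895 0.06590309 0.13307272] 0.003898271398101394
[336.51177383  54.37277407]
[221.91573785  54.32729218]
[ 340.04250233 -130.68968676]
[ 218.47419593 -130.76853648]
```

View pics/w2.png

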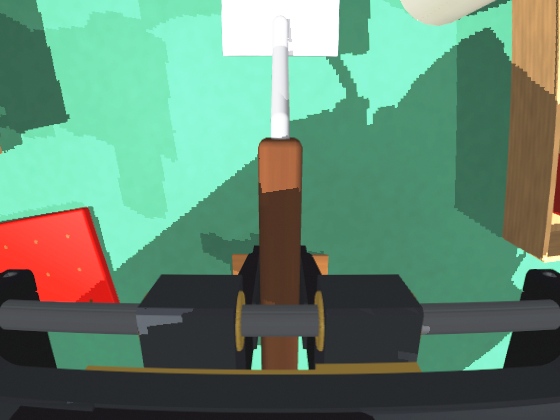

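```bash
cat >> h.py <<'E'
from scipy.spatial.transform import Rotation as Ro
XR=np.array([.089,-.996,0]);YR=np.array([.996,.089,0]);O=np.array([.5819,-.0924,0])
def goal(X,Z,th,Yb=-.010,pitch=0):
    """tool pose with blade-centre axis (underside) at riser X,Z, blade centre Y=Yb, roll th deg"""
    t=np.radians(th)
    bx=YR; by=-(XR*np.cos(t)+np.array([0,0,1])*np.sin(t)); bz=-XR*np.sin(t)+np.array([0,0,1])*np.cos(t)
    R=np.c_[bx,-by,-bz]
    b=O+XR*X+YR*Yb+np.array([0,0,Z])
    return b-R@np.array([.152,0,.2167]),R
def delta(g,ref=None):
    s=robot.sense(); p0,R0=ref or (np.array(s["tool_pos"]),np.array(s["eef_rot"]))
    return np.round(np.r_[R0.T@(g[0]-p0),Ro.from_matrix(R0.T@g[1]).as_rotvec(degrees=True)],4)
E
python3 - <<'E'
from h import *
print(goal(.165,.0757,0),delta(goal(.165,.0757,0)))
g=goal(.165,.0757,0)
print(delta(goal(.165,.12,25),g))
E
```

```text
(array([ 0.435233, -0.271158,  0.2924  ]), array([[ 0.996,  0.089, -0.   ],
       [ 0.089, -0.996, -0.   ],
       [ 0.   ,  0.   , -1.   ]])) [-3.57000e-02 -1.06200e-01 -6.00000e-04  1.05000e-02 -5.70000e-03
 -1.08835e+01]
[-0.00e+00 -9.16e-02 -2.40e-02 -2.50e+01 -0.00e+00  0.00e+00]
```

servo_tool:
  targets:
    - [[-0.003,-0.009,0,0,0,-1],[-0.009,-0.027,0,0,0,-2.8],[-0.016,-0.047,0,0,0,-4.8],[-0.023,-0.067,0,0,0,-6.8],[-0.029,-0.087,0,0,0,-8.9],[-0.034,-0.1,0,0,0,-10.3],[-0.036,-0.106,0,0,0,-10.9],[-0.036,-0.106,0,0,0,-10.9]]

```text
time_s: 5.1
tool_pos: [0.4349, -0.271, 0.2917]
eef_rot: [[0.996, 0.09, -0.0], [0.09, -0.996, 0.0], [-0.0, -0.0, -1.0]]
wrist_force: [1.3, -0.5, -1.5]
grip_width: 0.0176
```

servo_tool:
  targets:
    - [[0,-0.01,-0.006,-4,0,0],[0,-0.03,-0.012,-10,0,0],[0,-0.055,-0.018,-16,0,0],[0,-0.078,-0.022,-22,0,0],[0,-0.092,-0.024,-25,0,0],[0,-0.092,-0.024,-25,0,0],[0,-0.092,-0.024,-25,0,0]]

```text
time_s: 5.8
tool_pos: [0.4272, -0.1803, 0.3157]
eef_rot: [[0.996, 0.081, 0.038], [0.089, -0.903, -0.42], [0.0, 0.421, -0.907]]
wrist_force: [-0.3, 0.1, -0.6]
grip_width: 0.0177
```

```bash
python3 - <<'E'
from h import *
s=robot.sense(); print(s["time_s"],s["qpos"].tolist(),s["tool_pos"].tolist(),s["eef_rot"].tolist(),s["wrist_force"])
q=s["qpos"]
for sg in(1,-1):
    R=Ro.from_euler("ZYZYZ",[q[0],q[1]+q[2],sg*q[3],q[4],sg*0+q[5]+90],degrees=True).as_matrix()
    print(sg,np.round(R-s["eef_rot"],3).tolist())
E
```

```text
5.8 [-27.443785422404428, 22.3513649790748, 119.41947273786815, -42.847943404309795, 31.472782175363612, 93.18295240067103] [0.4271711758997052, -0.18029481084960408, 0.3157356301081752] [[0.995991964045324, 0.08101865719032687, 0.03789438935006298], [0.089442493241268, -0.9032197968904273, -0.4197547366117514], [0.00021899754248727008, 0.421461713198591, -0.9068461701676779]] [-0.32132185  0.14299271 -0.58783814]Traceback (most recent call last):
  File "<stdin>", line 5, in <module>
  File "scipy/spatial/transform/_rotation.pyx", line 1413, in scipy.spatial.transform._rotation.Rotation.from_euler
ValueError: Expected axis specification to be a non-empty string of upto 3 characters, got ZYZYZ
```

```bash
cat > kin.py <<'E'
from h import *
from scipy.optimize import least_squares as LS
D=np.radians
def fk(q,p):
    L2,L3,b,d1,a3,d6,a1=p
    B=q[1]+q[2]
    R=(Ro.from_euler("ZYZ",[q[0],B,q[3]],degrees=True)*Ro.from_euler("YZ",[q[4],q[5]+90],degrees=True)).as_matrix()
    A=D(q[1]);B=D(B)
    w=np.array([a1+L2*np.sin(A)+L3*np.sin(B)+a3*np.cos(B),b,d1+L2*np.cos(A)+L3*np.cos(B)-a3*np.sin(B)])
    return Ro.from_euler("Z",q[0],degrees=True).apply(w)+R[:,2]*d6,R
lo=np.array([-177.6,-47.9,2.72,-65.01,3.68,-153.87]);hi=np.array([177.6,125.5,160,245,167.84,153.87])
def ik(g,q0,p):
    def e(q):
        x,R=fk(q,p); return np.r_[(x-g[0])*10,Ro.from_matrix(R.T@g[1]).as_rotvec()]
    r=LS(e,np.clip(q0,lo+.01,hi-.01),bounds=(lo,hi),x_scale=30.); return r.x,np.abs(r.fun).max()
E
python3 - <<'E'
from kin import *
import pickle
s=robot.sense()
data=[([-78.13007,28.16137,89.34478,-.0014,62.54948,-6.05069],[.19232586,-.59465616,.40422394]),
([-46.1835,29.36652,97.63991,-.0161,53.0151,49.53931],[.45602622,-.38010922,.34452938]),
([-45.9274,39.61114,102.35377,-.0051,38.03303,49.85505],[.46010756,-.38051266,.21672528]),
([-45.92653,33.38046,99.76012,-.004,46.7931,49.85361],[.46008332,-.38047431,.29244582]),
(list(s["qpos"]),list(s["tool_pos"]))]
def f(p): return np.ravel([fk(q,p)[0]-x for q,x in data])
x0=[.5,.4,.066,.28,0,.13,0]
r=LS(f,x0);print("a1 free",r.x,np.abs(r.fun).max())
r=LS(lambda p:f([*p,0]),x0[:6]);print(r.x,np.abs(r.fun).max())
print(np.abs(fk(data[-1][0],x0)[1]-s["eef_rot"]).max())
p=[*r.x,0];pickle.dump(p,open("kin.pkl","wb"))
q=np.array(s["qpos"])
for X,Z,th in[(.165,.12,25),(.1,.042,0),(.098,.07,20),(.088,.1,40),(.08,.11,50),(.065,.125,60),(.04,.13,60),(.02,.13,60),(0,.13,60),(.02,.14,75),(0,.14,80)]:
    q,e=ik(goal(X,Z,th),q,p); print(X,Z,th,np.round(q,1),round(e,4))
E
```

```text
a1 free [5.86800000e-01 4.10999951e-01 6.58999696e-02 1.96699862e-01
 4.30999743e-02 8.17658994e-02 3.76150512e-08] 6.584403439147124e-08
[0.58680003 0.41099997 0.06589997 0.19669985 0.04309996 0.08176591] 6.480474390446744e-08
3.885780586188048e-16
0.165 0.12 25 [-27.4  22.3 119.4 -42.9  31.6  93.3] 0.0
0.1 0.042 0 [-33.6  29.1 118.1   0.   32.8  51.3] 0.0
0.098 0.07 20 [-22.5  25.7 123.5 -41.3  27.3  98.9] 0.0
0.088 0.1 40 [ -9.9  27.  126.3 -65.   40.6 132.5] 0.0605
0.08 0.11 50 [ -3.8  30.  126.4 -65.   50.  140.3] 0.1476
0.065 0.125 60 [  2.6  33.7 126.2 -65.   60.6 149. ] 0.2129
0.04 0.13 60 [  6.1  33.3 126.2 -65.   62.1 150.8] 0.1729
0.02 0.13 60 [  8.9  33.6 126.  -65.   63.2 152.5] 0.1429
0 0.13 60 [ 11.6  33.8 125.8 -65.   64.2 153.9] 0.1107
0.02 0.14 75 [ 12.8  41.2 125.  -65.   75.  153.9] 0.2081
0 0.14 80 [ 16.2  44.4 124.1 -65.   79.4 153.9] 0.223
```

```bash
cat >> kin.py <<'E'
import pickle
P=pickle.load(open("kin.pkl","rb"))
def glean(X,Z,th,lean=0,pit=0,flip=False,Yb=-.010):
    """lean: tool rotated in grip about tool y (about grasp point); pit: whole turner rotated about its y through blade centre"""
    x,R=goal(X,Z,th,Yb)
    b=x+R@np.array([.152,0,.2167])
    Rp=R@Ro.from_euler("y",pit,degrees=True).as_matrix()
    g=b-Rp@np.array([.152,0,.0457])
    Rt=Rp@Ro.from_euler("y",lean,degrees=True).as_matrix()
    if flip: Rt=Rt@np.diag([-1,-1,1.])
    return g-Rt[:,2]*.171,Rt
E
python3 - <<'E'
from kin import *
tr=[(.1,.042,0),(.098,.07,20),(.088,.1,40),(.08,.115,50),(.065,.125,60),(.04,.13,60),(0,.13,60),(-.02,.13,60),(.03,.14,75),(0,.14,80)]
q0=np.array(robot.sense()["qpos"])
for flip in(0,1):
  for lean in(-40,-30,-20,-10,10,20,30,40):
    q=q0.copy(); 
    if flip:q[5]-=180
    o=[]
    for t in tr:
        q,e=ik(glean(*t,lean=lean,flip=flip),q,P); o.append(f"{e*57:.1f}({q[3]:.0f},{q[4]:.0f},{q[5]:.0f})")
    print("lean",flip,lean,*o)
for pit in(-20,-10,10,20):
    q=q0.copy(); o=[]
    for t in tr:
        q,e=ik(glean(*t,pit=pit),q,P); o.append(f"{e*57:.1f}({q[3]:.0f},{q[4]:.0f},{q[5]:.0f})")
    print("pit",pit,*o)
E
```

```text
lean 0 -40 0.0(-19,76,72) 0.0(-30,74,93) 0.0(-40,78,116) 0.0(-45,82,126) 0.0(-47,87,137) 0.0(-45,88,137) 0.0(-42,90,138) 0.0(-40,91,139) 0.0(-49,95,151) 2.2(-47,99,154)
lean 0 -30 0.0(-16,65,70) 0.0(-31,64,94) 0.0(-45,69,118) 0.0(-50,74,129) 0.0(-53,79,140) 0.0(-51,81,140) 0.0(-48,83,141) 0.0(-46,84,141) 0.0(-55,90,154) 4.1(-53,94,154)
lean 0 -20 0.0(-13,55,66) 0.0(-33,52,94) 0.0(-51,59,122) 0.0(-57,65,134) 0.0(-61,72,145) 0.0(-58,74,144) 0.0(-54,76,145) 0.0(-52,77,145) 3.3(-62,84,154) 7.0(-59,89,154)
lean 0 -10 0.0(-8,44,61) 0.0(-36,40,96) 0.0(-60,49,129) 1.1(-65,57,140) 4.1(-65,66,148) 1.8(-65,67,150) 0.0(-63,69,151) 0.0(-61,70,151) 6.5(-65,79,154) 10.6(-65,84,154)
lean 0 10 0.0(18,23,32) 0.0(-57,14,111) 10.0(-65,31,130) 15.0(-65,42,138) 20.7(-65,55,148) 18.6(-65,57,151) 15.1(-65,59,154) 13.0(-65,60,154) 21.8(-65,70,154) 18.9(-65,75,154)
lean 0 20 0.0(55,18,-9) 0.8(205,7,-154) 8.2(214,35,-154) 9.1(222,50,-154) 10.6(232,64,-154) 11.3(236,64,-154) 12.0(243,64,-154) 11.9(245,63,-154) 10.6(245,81,-154) 12.6(245,84,-154)
lean 0 30 0.0(95,23,-52) 0.0(165,21,-119) 0.0(206,42,-153) 2.5(213
[... 1658 characters left out ...]
0,-7) 51.7(-65,85,12)
pit -20 0.0(-12,63,65) 0.0(-29,60,91) 0.0(-46,65,118) 0.0(-52,71,130) 0.0(-56,77,140) 0.0(-53,79,140) 0.0(-50,81,141) 0.0(-48,83,142) 0.0(-58,88,154) 3.8(-56,93,154)
pit -10 0.0(-8,48,61) 0.0(-33,44,93) 0.0(-56,52,126) 0.0(-63,60,138) 1.4(-65,68,148) 0.0(-64,70,148) 0.0(-60,72,148) 0.0(-58,73,148) 5.5(-65,81,154) 9.0(-63,86,154)
pit 10 0.0(22,18,27) 1.5(-65,11,119) 12.6(-65,29,129) 17.3(-65,40,136) 23.6(-65,53,147) 21.8(-65,55,150) 18.5(-65,57,154) 16.4(-65,58,154) 25.3(-65,69,154) 22.3(-65,74,154)
pit 20 0.0(88,15,-44) 0.0(189,16,-141) 4.0(210,40,-154) 6.0(216,54,-154) 7.6(225,68,-154) 7.8(230,67,-154) 7.7(237,66,-154) 7.9(240,66,-154) 8.1(241,84,-154) 7.3(245,88,-154)
```

Rolling in this grasp runs joint 4 into its limit. My fitted kinematics match exactly and show that a half-turned grasp leaned about 25° works through 80° of roll. I will set the turner back and regrasp that way.

```bash
python3 - <<'E'
from kin import *
R0=np.array([[.99493,-.1006,0],[-.1006,-.99493,0],[0,0,-1.]])
A=(np.array([.4601,-.3805,.2924]),R0); print("to A",delta(A))
def rest(dz,lean): # flipped leaned grasp of handle on rest, dz above
    g=np.array([.4601,-.3805,.0457+dz]); Rt=R0@Ro.from_euler("y",lean,degrees=True).as_matrix()@np.diag([-1,-1,1.])
    return g-Rt[:,2]*.171,Rt
q=np.array([-45.9,33.4,99.8,0,46.8,49.9-180])
for lean in(-20,-25,-30):
    for dz in(.12,.075,0):
        qq,e=ik(rest(dz,lean),q,P);print(lean,dz,np.round(qq,1),round(e,4))
B=rest(.10,-25);print("A->B",delta(B,A)); print("B->down",delta(rest(0,-25),B))
# riser/table clearance of gripper body
for t in[(.1,.042,0),(.08,.115,50),(.05,.135,70),(.03,.14,75),(0,.14,75),(-.02,.14,75),(-.02,.14,60)]:
    x,R=glean(*t,lean=-25,flip=True,Yb=-.015)
    pts=np.array([x+R@np.array([a,b,c]) for a in(-.0375,.0375) for b in(-.09,.09) for c in(0,.06,.112)])-O
    print(t,"Ymax",np.round(np.max(pts@YR),3),"low pts(X,Y,z)",np.round([[p@XR,p@YR,p[2]] for p in sorted(pts,key=lambda p:p[2])[:3]],3).tolist(), np.round(ik((x,R),q,P)[0],0))
E
```

```text
to A [ 1.49000e-02  1.73700e-01  1.06400e-01  2.48499e+01 -2.38450e+00
  1.07298e+01]
-20 0.12 [ -41.1   36.6   87.2  -11.9   73.1 -120.2] 0.0
-20 0.075 [ -41.1   39.6   89.2  -12.3   68.3 -119.1] 0.0
-20 0 [ -41.1   45.1   91.4  -13.1   60.7 -117.2] 0.0
-25 0.12 [ -40.1   38.5   84.8  -14.1   78.2 -118.8] 0.0
-25 0.075 [ -40.1   41.4   86.6  -14.4   73.5 -117.6] 0.0
-25 0 [ -40.1   46.8   88.7  -15.1   66.3 -115.6] 0.0
-30 0.12 [ -39.2   40.4   82.4  -16.1   83.2 -117.8] 0.0
-30 0.075 [ -39.2   43.3   84.2  -16.3   78.7 -116.5] 0.0
-30 0 [ -39.2   48.7   86.   -16.9   71.8 -114.4] 0.0
A->B [ 7.230000e-02  0.000000e+00 -8.300000e-03 -3.895910e+01  0.000000e+00
  1.757333e+02]
B->down [-0.0423  0.      0.0906  0.      0.     -0.    ]
(0.1, 0.042, 0) Ymax -0.061 low pts(X,Y,z) [[0.19, -0.108, 0.125], [0.01, -0.108, 0.125], [0.19, -0.176, 0.157]] [ -27.   36.  106.  -15.   60. -112.]
(0.08, 0.115, 50) Ymax -0.061 low pts(X,Y,z) [[-0.042, -0.108, 0.1], [-0.066, -0.176, 0.12], [-0.078, -0.086, 0.13]] [ -4.  36. 115. -54.  69. -48.]
(0.05, 0.135, 70) Ymax -0.061 low pts(X,Y,z) [[-0.059, -0.108, 0.079], [-0.089, -0.176, 0.09], [-0.103, -0.086, 0.095]] [  5.  43. 115. -59.  82. -28.]
(0.03, 0.14, 75) Ymax -0.061 low pts(X,Y,z) [[-0.074, -0.108, 0.075], [-0.104, -0.176, 0.083], [-0.119, -0.086, 0.087]] [  8.  45. 115. -59.  87. -24.]
(0, 0.14, 75) Ymax -0.061 low pts(X,Y,z) [[-0.104, -0.108, 0.075], [-0.134, -0.176, 0.083], [-0.149, -0.086, 0.087]] [ 11.  45. 114. -56.  88. -24.]
(-0.02, 0.14, 75) Ymax -0.061 low pts(X,Y,z) [[-0.124, -0.108, 0.075], [-0.154, -0.176, 0.083], [-0.169, -0.086, 0.087]] [ 13.  45. 113. -54.  89. -24.]
(-0.02, 0.14, 60) Ymax -0.061 low pts(X,Y,z) [[-0.137, -0.108, 0.104], [-0.165, -0.176, 0.12], [-0.178, -0.086, 0.127]] [ 10.  38. 113. -49.  81. -37.]
```

servo_tool:
  targets:
    - [[0.001,0.01,0.006,2,-0.2,0.8],[0.003,0.035,0.021,5,-0.5,2.1],[0.006,0.065,0.04,9.3,-0.9,4],[0.008,0.095,0.058,13.6,-1.3,5.9],[0.011,0.125,0.077,17.9,-1.7,7.7],[0.013,0.15,0.092,21.5,-2.1,9.3],[0.0145,0.168,0.103,24,-2.3,10.4],[0.0149,0.1737,0.1064,24.85,-2.38,10.73],[0.0149,0.1737,0.1064,24.85,-2.38,10.73],[0.0149,0.1737,0.1064,24.85,-2.38,10.73]]

```text
time_s: 6.8
tool_pos: [0.4594, -0.3797, 0.2925]
eef_rot: [[0.995, -0.1, -0.0], [-0.1, -0.995, -0.001], [-0.0, 0.001, -1.0]]
wrist_force: [-0.2, 0.3, -1.5]
grip_width: 0.0175
```

```bash
python3 - <<'E'
from h import *
R0=np.array([[.99493,-.1006,0],[-.1006,-.99493,0],[0,0,-1.]])
print(delta((np.array([.4601,-.3805,.2167]),R0)))
E
```

```text
[0.0008 0.0007 0.0758 0.0756 0.0011 0.0099]
```

servo_tool:
  targets:
    - [[0.001,0.0005,0.015,0,0,0],[0.001,0.0005,0.035,0,0,0],[0.001,0.0005,0.052,0,0,0],[0.001,0.0005,0.064,0,0,0],[0.001,0.0005,0.071,0,0,0],[0.001,0.0005,0.0752,0,0,0],[0.001,0.0005,0.0755,0,0,0],[0.001,0.0005,0.0755,0,0,0]]

```text
time_s: 7.6
tool_pos: [0.4607, -0.3808, 0.2176]
eef_rot: [[0.995, -0.101, 0.001], [-0.101, -0.995, -0.002], [0.001, 0.002, -1.0]]
wrist_force: [-0.8, 0.3, -1.0]
grip_width: 0.0181
```

servo_tool:
  targets:
    - [[0,0,0,0,0,0],[0,0,0,0,0,0],[0,0,0,0,0,0],[0,0,0,0,0,0],[0,0,0,0,0,0],[0,0,0,0,0,0],[0,0,0,0,0,0],[0,0,0,0,0,0]]
  fingers: 0.06

```text
time_s: 8.4
tool_pos: [0.4606, -0.3807, 0.2172]
eef_rot: [[0.995, -0.101, 0.0], [-0.101, -0.995, -0.001], [0.0, 0.001, -1.0]]
wrist_force: [0.4, 0.5, -0.5]
grip_width: 0.0599
```

servo_tool:
  targets:
    - [[0,0,-0.01,0,0,0],[0,0,-0.03,0,0,0],[0,0,-0.06,0,0,0],[0,0,-0.08,0,0,0],[0,0,-0.095,0,0,0],[0,0,-0.1,0,0,0],[0,0,-0.1,0,0,0]]

```text
time_s: 9.1
tool_pos: [0.4605, -0.3805, 0.3181]
eef_rot: [[0.995, -0.101, 0.001], [-0.101, -0.995, -0.002], [0.001, 0.002, -1.0]]
wrist_force: [-0.4, 0.1, 0.1]
grip_width: 0.0604
```

servo_tool:
  targets:
    - [[0,0,0,0,0,-8.5],[0,0,0,0,0,-17],[0,0,0,0,0,-25.5],[0,0,0,0,0,-34],[0,0,0,0,0,-42.5],[0,0,0,0,0,-51],[0,0,0,0,0,-59.5],[0,0,0,0,0,-68],[0,0,0,0,0,-76.5],[0,0,0,0,0,-85],[0,0,0,0,0,-93.5],[0,0,0,0,0,-102]]

```text
time_s: 10.3
tool_pos: [0.4605, -0.3805, 0.3161]
eef_rot: [[-0.114, 0.993, -0.001], [0.993, 0.114, -0.0], [0.0, -0.001, -1.0]]
wrist_force: [0.6, -0.7, -0.4]
grip_width: 0.0601
```

servo_tool:
  targets:
    - [[0,0,0,0,0,-8.5],[0,0,0,0,0,-17],[0,0,0,0,0,-25.5],[0,0,0,0,0,-34],[0,0,0,0,0,-42.5],[0,0,0,0,0,-51],[0,0,0,0,0,-59.5],[0,0,0,0,0,-68],[0,0,0,0,0,-76],[0,0,0,0,0,-78],[0,0,0,0,0,-78]]

```text
time_s: 11.4
tool_pos: [0.4605, -0.3805, 0.3163]
eef_rot: [[-0.995, 0.1, -0.001], [0.1, 0.995, -0.0], [0.001, -0.0, -1.0]]
wrist_force: [0.5, -0.2, -0.1]
grip_width: 0.0603
```

```bash
python3 - <<'E'
from kin import *
R0=np.array([[.99493,-.1006,0],[-.1006,-.99493,0],[0,0,-1.]])
def rest(dz,lean):
    g=np.array([.4605,-.3805,.0457+dz]); Rt=R0@Ro.from_euler("y",lean,degrees=True).as_matrix()@np.diag([-1,-1,1.])
    return g-Rt[:,2]*.171,Rt
s=robot.sense();print(s["time_s"],s["qpos"])
B=rest(.08,-25);print(delta(B)); print(delta(rest(0,-25),B))
E
```

```text
11.4 [-4.58927322e+01  3.16334485e+01  9.85797723e+01 -7.23917447e-02
  4.98203138e+01 -1.30082101e+02]
[-7.23000e-02  0.00000e+00  3.55000e-02 -2.25000e-02  2.49387e+01
  5.10000e-03]
[-0.0338  0.      0.0725  0.      0.     -0.    ]
```

servo_tool:
  targets:
    - [[-0.012,0,0.005,0,4,0],[-0.027,0,0.012,0,9.5,0],[-0.043,0,0.02,0,15,0],[-0.06,0,0.029,0,20.5,0],[-0.0723,0,0.0355,0,24.9,0],[-0.0723,0,0.0355,0,24.9,0]]

```text
time_s: 12.0
tool_pos: [0.5335, -0.3876, 0.2796]
eef_rot: [[-0.901, 0.101, -0.422], [0.091, 0.995, 0.042], [0.424, -0.0, -0.906]]
wrist_force: [-0.3, -0.7, 0.8]
grip_width: 0.0601
```

servo_tool:
  targets:
    - [[-0.006,0,0.012,0,0,0],[-0.015,0,0.032,0,0,0],[-0.024,0,0.052,0,0,0],[-0.031,0,0.066,0,0,0],[-0.0338,0,0.0725,0,0,0],[-0.0338,0,0.0725,0,0,0]]

```text
time_s: 12.6
tool_pos: [0.5323, -0.3881, 0.201]
eef_rot: [[-0.902, 0.101, -0.419], [0.092, 0.995, 0.042], [0.421, -0.001, -0.907]]
wrist_force: [0.1, 0.1, 0.5]
grip_width: 0.0596
```

```bash
python3 - <<'E'
from kin import *
s=robot.sense();R=np.array(s["eef_rot"]);print(s["qpos"],s["wrist_force"],"grasp pt",s["tool_pos"]+R[:,2]*.171,R[:,2])
d=cam("wrist"); cv2.imwrite("pics/w3.png",d["image"])
E
```

```text
[ -40.13748779   46.82311306   88.62323757  -15.07620739   66.27607346
 -115.5717541 ] [0.08821132 0.06587698 0.54139879] grasp pt [ 0.4606077  -0.38091347  0.04587703] [-0.41928306  0.04206212 -0.90688064]
```

View pics/w3.png

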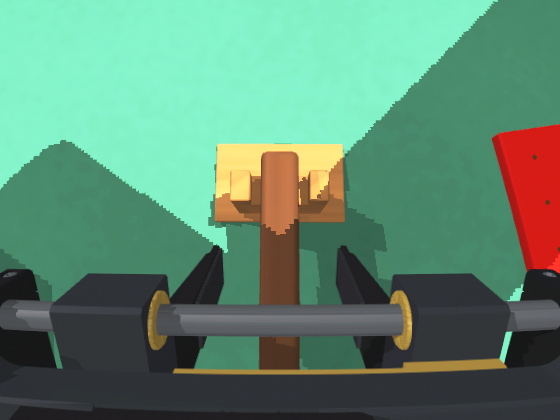

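The turner is back in the notch, handle rear at (280,155), centred between the fingers. Closing on it and lifting.

servo_tool:
  targets:
    - [[0,0,0,0,0,0],[0,0,0,0,0,0],[0,0,0,0,0,0],[0,0,0,0,0,0],[0,0,0,0,0,0],[0,0,0,0,0,0],[0,0,0,0,0,0],[0,0,0,0,0,0],[0,0,0,0,0,0]]
  fingers: 0

```text
time_s: 13.55
tool_pos: [0.5327, -0.3881, 0.2018]
eef_rot: [[-0.902, 0.101, -0.419], [0.092, 0.995, 0.041], [0.421, -0.001, -0.907]]
wrist_force: [0.4, -0.4, 0.7]
grip_width: 0.0176
```

servo_tool:
  targets:
    - [[0.003,0,-0.006,0,0,0],[0.009,0,-0.019,0,0,0],[0.016,0,-0.034,0,0,0],[0.023,0,-0.05,0,0,0],[0.029,0,-0.062,0,0,0],[0.0317,0,-0.068,0,0,0],[0.0317,0,-0.068,0,0,0]]

```text
time_s: 14.25
tool_pos: [0.5325, -0.3879, 0.2781]
eef_rot: [[-0.903, 0.101, -0.418], [0.092, 0.995, 0.04], [0.419, -0.002, -0.908]]
wrist_force: [0.6, 0.1, -1.0]
grip_width: 0.0178
```

```bash
cat >> kin.py <<'E'
# turner in tool now: blade axes relative to the flipped, leaned tool
def G(X,Z,th,Yb=-.015): return glean(X,Z,th,lean=-25,flip=True,Yb=Yb)
def plan(ref,wps):
    for w in wps: print(w,delta(G(*w),ref).tolist())
E
python3 - <<'E'
from kin import *
s=robot.sense();print(s["time_s"],s["grip_width"],s["wrist_force"],s["tool_pos"])
print("to pre",delta(G(.165,.075,0)))
plan(G(.165,.075,0),[(.165,.026,0)])
plan(G(.165,.026,0),[(.13,.026,0),(.1,.026,0),(.1,.040,0)])
E
```

```text
14.25 0.017775814569660143 [ 0.61699582  0.10725876 -0.96613729] [ 0.53254979 -0.38794917  0.27812672]
to pre [ 0.0377  0.1191  0.0198  4.4565  0.1847 -9.9346]
(0.165, 0.026, 0) [-0.0207, 0.0, 0.0444, 0.0, -0.0, 0.0]
(0.13, 0.026, 0) [-0.0, 0.035, -0.0, 0.0, -0.0, 0.0]
(0.1, 0.026, 0) [-0.0, 0.065, -0.0, 0.0, -0.0, 0.0]
(0.1, 0.04, 0) [0.0059, 0.065, -0.0127, 0.0, -0.0, 0.0]
```

servo_tool:
  targets:
    - [[0.003,0.009,0.0015,0.3,0,-0.8],[0.009,0.028,0.005,1,0,-2.3],[0.016,0.05,0.008,1.9,0.1,-4.2],[0.023,0.073,0.012,2.7,0.1,-6.1],[0.03,0.095,0.016,3.6,0.1,-7.9],[0.035,0.111,0.0185,4.2,0.2,-9.3],[0.0377,0.1191,0.0198,4.46,0.2,-9.93],[0.0377,0.1191,0.0198,4.46,0.2,-9.93]]

```text
time_s: 15.05
tool_pos: [0.5022, -0.2644, 0.2744]
eef_rot: [[-0.902, -0.09, -0.423], [-0.082, 0.996, -0.037], [0.424, 0.002, -0.905]]
wrist_force: [0.2, -0.4, -2.0]
grip_width: 0.0177
```

servo_tool:
  targets:
    - [[-0.003,0,0.007,0,0,0],[-0.009,0,0.02,0,0,0],[-0.015,0,0.033,0,0,0],[-0.0195,0,0.042,0,0,0],[-0.0207,0,0.0444,0,0,0],[-0.0207,0,0.0444,0,0,0]]

```text
time_s: 15.65
tool_pos: [0.5021, -0.2652, 0.2247]
eef_rot: [[-0.902, -0.089, -0.424], [-0.081, 0.996, -0.036], [0.425, 0.002, -0.905]]
wrist_force: [0.8, 0.4, -1.2]
grip_width: 0.018
```

```bash
python3 - <<'E'
from kin import *
s=robot.sense();print(s["time_s"],s["grip_width"],s["wrist_force"],delta(G(.165,.026,0)))
d=cam("scene");im=d["image"]; t=cam("top");it=t["image"]
for n,c in(("scene",d),("top",t)):
    for X in(.135,.195):
        for Y in(-.06,.03): print(n,X,Y,np.round(proj(c,O+XR*X+YR*Y+np.array([0,0,.0285])),1))
a=cv2.resize(im[90:290,60:340],None,fx=2,fy=2,interpolation=2);b=cv2.resize(it[100:300,220:500],None,fx=2,fy=2,interpolation=2)
cv2.imwrite("pics/c4.png",cv2.resize(np.vstack([a,b]),(560,800))[:800]) if 0 else cv2.imwrite("pics/c4.png",np.hstack([im[90:390,20:380],it[90:390,180:540]]))
E
```

```text
15.65 0.01795838631766307 [ 0.7617092   0.3760103  -1.20977403] [ 7.000e-04  1.000e-04 -1.800e-03  1.124e-01 -1.527e-01  3.520e-02]
scene 0.135 -0.06 [207.5 201.2]
scene 0.135 0.03 [196.6 233.7]
scene 0.195 -0.06 [182.7 197.3]
scene 0.195 0.03 [170.8 229.3]
top 0.135 -0.06 [359.5 204.2]
top 0.135 0.03 [355.6 162.1]
top 0.195 -0.06 [387.8 202. ]
top 0.195 0.03 [383.7 160. ]
```

View pics/c4.png

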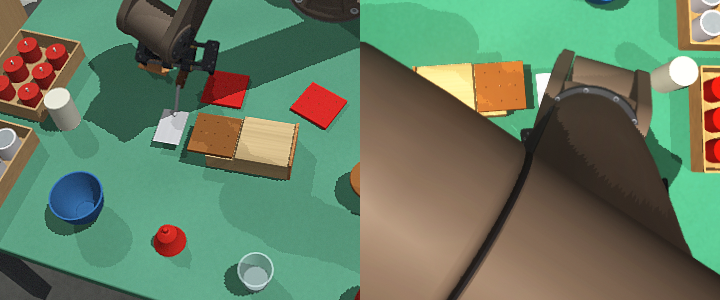

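```bash
cat > bl.py <<'E'
from kin import *
def blade(d,roi):
    hsv=cv2.cvtColor(d["image"],cv2.COLOR_BGR2HSV);m0=cv2.inRange(hsv,(0,0,150),(180,45,255));m=np.zeros_like(m0)
    x0,y0,x1,y1=roi;m[y0:y1,x0:x1]=m0[y0:y1,x0:x1]
    m=cv2.morphologyEx(m,cv2.MORPH_OPEN,np.ones((5,5)))
    c=max(cv2.findContours(m,0,2)[0],key=cv2.contourArea); return cv2.boxPoints(cv2.minAreaRect(c)),cv2.contourArea(c)
E
python3 - <<'E'
from bl import *
d=cam("scene"); b,a=blade(d,(155,180,220,245)); print(a)
for u,v in b:
    for z in(.0285,.022): 
        w=onz(d,u,v,z)-O; print(np.round([u,v],1),z,"X %.4f Y %.4f"%(w@XR,w@YR))
E
```

```text
710.5
[172.2 229.4] 0.0285 X 0.1919 Y 0.0296
[172.2 229.4] 0.022 X 0.1942 Y 0.0258
[183.9 194.3] 0.0285 X 0.1947 Y -0.0689
[183.9 194.3] 0.022 X 0.1971 Y -0.0734
[208.5 202.5] 0.0285 X 0.1317 Y -0.0570
[208.5 202.5] 0.022 X 0.1336 Y -0.0613
[196.8 237.6] 0.0285 X 0.1317 Y 0.0398
[196.8 237.6] 0.022 X 0.1337 Y 0.0361
```

```bash
python3 - <<'E'
from bl import *
print(delta(G(.165,.026,0)))
plan(None,[(.102,.027,0),(.102,.0405,0)])
E
```

```text
[ 0.0003  0.     -0.0007  0.0501 -0.0684  0.0172]
(0.102, 0.027, 0) [0.0007, 0.063, -0.0016, 0.0501, -0.0684, 0.0172]
(0.102, 0.0405, 0) [0.0065, 0.063, -0.0138, 0.0501, -0.0684, 0.0172]
```

servo_tool:
  targets:
    - [[0.0005,0.006,-0.001,0,0,0],[0.0007,0.016,-0.0016,0,0,0],[0.0007,0.028,-0.0016,0,0,0],[0.0007,0.04,-0.0016,0,0,0],[0.0007,0.052,-0.0016,0,0,0],[0.0007,0.06,-0.0016,0,0,0],[0.0007,0.063,-0.0016,0,0,0],[0.0007,0.063,-0.0016,0,0,0]]

```text
time_s: 16.6
tool_pos: [0.4967, -0.2019, 0.2274]
eef_rot: [[-0.902, -0.09, -0.422], [-0.082, 0.996, -0.037], [0.424, 0.001, -0.906]]
wrist_force: [-0.8, -0.2, -1.2]
grip_width: 0.018
```

```bash
python3 - <<'E'
from bl import *
s=robot.sense();print(s["time_s"],s["wrist_force"],s["torque"],s["qpos"],delta(G(.102,.027,0)))
d=cam("scene");cv2.imwrite("pics/c5.png",cv2.resize(d["image"][150:290,140:340],None,fx=4,fy=4,interpolation=2))
w=[]
for th in range(0,71,5):
    t=np.radians(th);px=max(.0045,.0005+.010*np.sin(t))+.0005;S=.0975
    w.append((px+S*np.cos(t)+.0025*np.sin(t),.045+S*np.sin(t)-.0025*np.cos(t),th))
print("call1 from (.102,.027,0)");plan(G(.102,.027,0),w[:8])
print("call2 from 35");plan(G(*w[7]),w[8:])
q=np.array(s["qpos"])
for x in w[::2]: q,e=ik(G(*x),q,P);print(np.round(q,1),round(e,4))
E
```

```text
16.6 [-0.8485315  -0.24268977 -1.1580425 ] [ 0.11312466 -0.45474804  0.02540575] [ -27.20214024   37.7414112   106.65886417  -15.42326254   58.16590619
 -111.57815653] [ 0.0002 -0.0005 -0.0002  0.0485 -0.0921  0.0634]
call1 from (.102,.027,0)
(np.float64(0.10250000000000001), np.float64(0.042499999999999996), 0) [0.0066, -0.0005, -0.014, 0.0, -0.0, 0.0]
(np.float64(0.10234687242081435), np.float64(0.05100719817266731), 5) [0.0098, 0.0171, -0.0211, 4.5315, -0.0, 2.1131]
(np.float64(0.10145287636285762), np.float64(0.05946867793999519), 10) [0.0124, 0.0354, -0.0267, 9.0631, 0.0, 4.2262]
(np.float64(0.09982481567594047), np.float64(0.0678200423317731), 15) [0.0144, 0.0541, -0.0308, 13.5946, 0.0, 6.3393]
(np.float64(0.09747508088494025), np.float64(0.07599773242228793), 20) [0.0156, 0.0732, -0.0334, 18.1262, -0.0, 8.4524]
(np.float64(0.09464773750783212), np.float64(0.08393951105212658), 25) [0.0161, 0.0922, -0.0346, 22.6577, 0.0, 10.5655]
(np.float64(0.09168747686898278), np.float64(0.0915849364905389), 30) [0.0159, 0.1106, -0.0342, 27.1892, 0.0, 12.6785]
(np.float64(0.08803702977256478
[... 575 characters left out ...]
(np.float64(0.060575317547305496), np.float64(0.12818747686898277), 60) [0.0089, 0.0905, -0.019, 22.6577, 0.0, 10.5655]
(np.float64(0.05353412785767633), np.float64(0.1323084635817216), 65) [0.0086, 0.1094, -0.0184, 27.1892, 0.0, 12.6785]
(np.float64(0.04609312173407657), np.float64(0.1357649801683119), 70) [0.0076, 0.1283, -0.0163, 31.7208, -0.0, 14.7916]
[ -27.3   36.3  106.2  -15.2   59.9 -112.2] 0.0
[-22.9  34.1 108.5 -23.4  58.2 -99.7] 0.0
[-18.1  32.8 110.7 -32.   58.3 -86.3] 0.0
[-13.   32.6 112.4 -40.3  60.4 -72.9] 0.0
[ -8.   33.6 113.8 -47.4  64.3 -60.2] 0.0
[ -3.   35.6 114.8 -52.9  69.6 -48.4] 0.0
[  1.5  38.8 115.4 -56.7  75.8 -37.9] 0.0
[  5.4  42.8 115.4 -59.   82.6 -28.3] 0.0
```

View pics/c5.png

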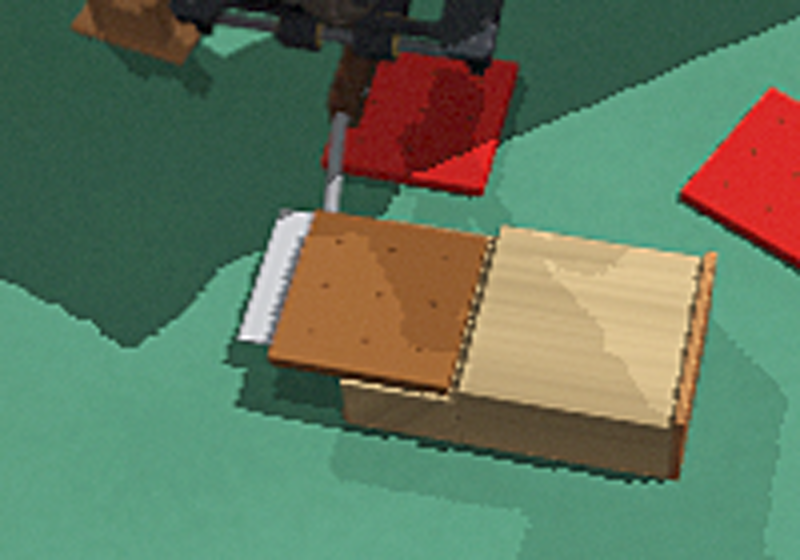

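The blade sits under the overhang, its visible strip at (275,280). The neck at (333,205) is close to the biscuit's near edge, so I shift 8 mm toward the robot and then lift.

servo_tool:
  targets:
    - [[0.004,0,0.002,0,0,0],[0.0095,0,-0.001,0,0,0],[0.0125,-0.0005,-0.0075,0,0,0],[0.0138,-0.0005,-0.0106,0,0,0],[0.0155,0.0083,-0.0143,2.27,0,1.06],[0.017,0.0171,-0.0177,4.53,0,2.11],[0.0184,0.0262,-0.0207,6.8,0,3.17],[0.0196,0.0354,-0.0233,9.06,0,4.23],[0.0216,0.0541,-0.0274,13.59,0,6.34],[0.0228,0.0732,-0.03,18.13,0,8.45],[0.0228,0.0732,-0.03,18.13,0,8.45]]

```text
time_s: 17.75
tool_pos: [0.482, -0.1286, 0.2649]
eef_rot: [[-0.915, -0.086, -0.394], [0.062, 0.936, -0.348], [0.398, -0.343, -0.851]]
wrist_force: [0.2, -0.3, -2.6]
grip_width: 0.0182
```

```bash
python3 - <<'E'
from bl import *
s=robot.sense();print(s["time_s"],s["wrist_force"],s["grip_width"],delta(G(.0975,.076,20,-.023)))
d=cam("scene");cv2.imwrite("pics/c6.png",cv2.resize(d["image"][130:290,140:340],None,fx=3,fy=3,interpolation=2))
w=[]
for th in range(25,76,5):
    t=np.radians(th);px=max(.0045,.0005+.010*np.sin(t))+.0005;S=.0975
    w.append((px+S*np.cos(t)+.0025*np.sin(t),.045+S*np.sin(t)-.0025*np.cos(t),th,-.023))
plan(None,w[:10])
E
```

```text
17.75 [ 0.22790246 -0.34744017 -2.6125519 ] 0.018170740404115964 [-0.0003 -0.0014  0.0008 -0.0884 -0.03    0.0975]
(np.float64(0.09464773750783212), np.float64(0.08393951105212658), 25, -0.023) [0.0032, 0.0168, -0.0065, 4.5911, -0.0312, 2.2751]
(np.float64(0.09168747686898278), np.float64(0.0915849364905389), 30, -0.023) [0.0057, 0.0344, -0.0118, 9.1221, -0.0259, 4.3894]
(np.float64(0.08803702977256478), np.float64(0.09887582243350451), 35, -0.023) [0.0074, 0.0524, -0.0157, 13.6531, -0.0205, 6.5036]
(np.float64(0.0837241783251821), np.float64(0.10575668083664012), 40, -0.023) [0.0085, 0.0708, -0.0181, 18.1842, -0.0151, 8.6177]
(np.float64(0.07878174593052023), np.float64(0.11217514421272201), 45, -0.023) [0.0089, 0.0894, -0.019, 22.7154, -0.0097, 10.7316]
(np.float64(0.07324734748342482), np.float64(0.118082364179884), 50, -0.023) [0.0086, 0.1081, -0.0184, 27.2466, -0.0042, 12.8453]
(np.float64(0.06716310309783939), np.float64(0.12343338322729908), 55, -0.023) [0.0076, 0.1268, -0.0163, 31.7779, 0.0014, 14.959]
(np.float64(0.060575317547305496), np.float64(0.12818747686898277), 60, -0.023) [0.0058, 0.1452, -0.0127, 36.3092, 0.007, 17.0725]
(np.float64(0.05353412785767633), np.float64(0.1323084635817216), 65, -0.023) [0.0034, 0.1633, -0.0077, 40.8406, 0.0126, 19.1858]
(np.float64(0.04609312173407657), np.float64(0.1357649801683119), 70, -0.023) [0.0004, 0.181, -0.0012, 45.3721, 0.0183, 21.299]
```

View pics/c6.png

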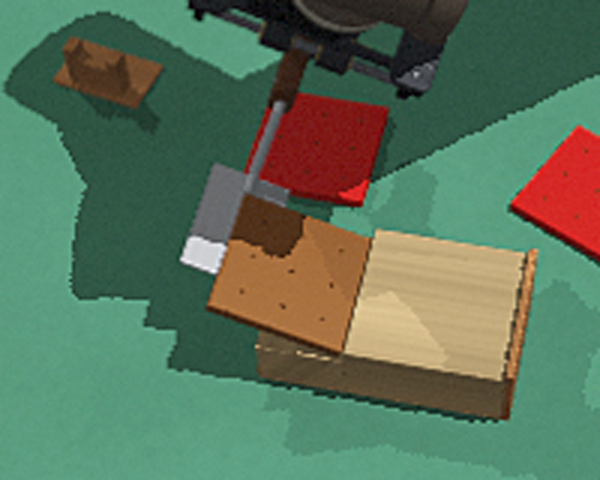

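The biscuit is lifted about 20° on the blade, outer edge running from (250,195) to (207,308). I continue the roll.

servo_tool:
  targets:
    - [[0.0018,0.0084,-0.0034,2.3,0,1.15],[0.0032,0.0168,-0.0065,4.6,0,2.3],[0.0057,0.0344,-0.0118,9.1,0,4.4],[0.0074,0.0524,-0.0157,13.65,0,6.5],[0.0085,0.0708,-0.0181,18.2,0,8.6],[0.0089,0.0894,-0.019,22.7,0,10.7],[0.0086,0.1081,-0.0184,27.2,0,12.8],[0.0076,0.1268,-0.0163,31.8,0,15],[0.0058,0.1452,-0.0127,36.3,0,17.1],[0.0034,0.1633,-0.0077,40.8,0,19.2],[0.0034,0.1633,-0.0077,40.8,0,19.2]]

```text
time_s: 18.9
tool_pos: [0.4686, 0.0261, 0.2152]
eef_rot: [[-0.936, -0.04, -0.351], [0.303, 0.421, -0.855], [0.182, -0.906, -0.382]]
wrist_force: [0.5, -0.4, -2.6]
grip_width: 0.018
```

```bash
python3 - <<'E'
from bl import *
s=robot.sense();print(s["time_s"],s["wrist_force"],s["grip_width"],s["qpos"],delta(G(.0535,.1323,65,-.023)))
d=cam("scene");cv2.imwrite("pics/c7.png",cv2.resize(d["image"][110:290,140:340],None,fx=3,fy=3,interpolation=2))
plan(None,[(.046,.136,70,-.023),(.03,.14,72,-.023),(.01,.144,74,-.023),(-.005,.146,75,-.023),(-.02,.146,75,-.023)])
q=s["qpos"]
for x in[(.01,.144,74,-.023),(-.02,.146,75,-.023)]: q,e=ik(G(*x),q,P);print(np.round(q,1),round(e,4))
E
```

```text
18.9 [ 0.51404732 -0.4418566  -2.6240592 ] 0.017957863063563013 [  3.45110119  40.64223456 116.50052319 -58.0743094   78.69390357
 -32.2502919 ] [ 0.0008 -0.0016 -0.0008 -0.0225 -0.1858  0.1277]
(0.046, 0.136, 70, -0.023) [0.0042, 0.0167, -0.0078, 4.6524, -0.1706, 2.265]
(0.03, 0.14, 72, -0.023) [0.0107, 0.0268, -0.0218, 6.4637, -0.1692, 3.113]
(0.01, 0.144, 74, -0.023) [0.0187, 0.0386, -0.0388, 8.2751, -0.1676, 3.9609]
(-0.005, 0.146, 75, -0.023) [0.0246, 0.0467, -0.0514, 9.1808, -0.1669, 4.3849]
(-0.02, 0.146, 75, -0.023) [0.0304, 0.053, -0.0637, 9.1808, -0.1669, 4.3849]
[ 10.1  43.9 115.5 -56.3  86.6 -24.5] 0.0
[ 13.6  44.4 114.5 -53.5  88.8 -23.8] 0.0
```

View pics/c7.png

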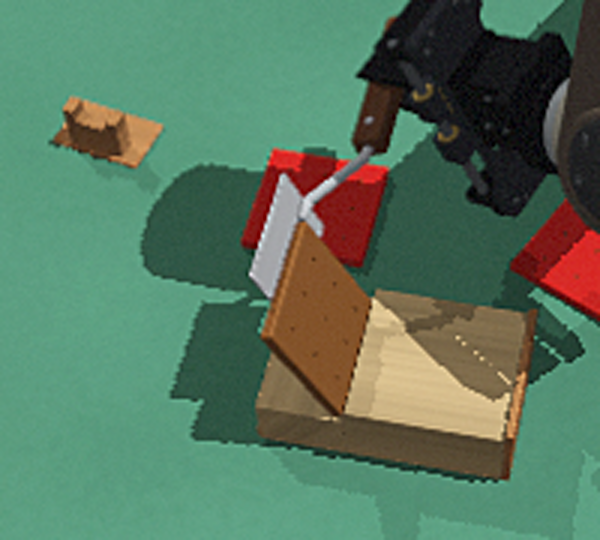

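It stands about 65° on the blade with its base at the step face (355,350). Now push past upright.

servo_tool:
  targets:
    - [[0.002,0.008,-0.004,2.3,0,1.1],[0.0042,0.0167,-0.0078,4.6,0,2.3],[0.0075,0.0218,-0.0148,5.5,0,2.7],[0.0107,0.0268,-0.0218,6.4,0,3.1],[0.0147,0.0327,-0.0303,7.3,0,3.5],[0.0187,0.0386,-0.0388,8.2,0,3.95],[0.0217,0.0427,-0.0451,8.7,0,4.2],[0.0246,0.0467,-0.0514,9.2,0,4.4],[0.0275,0.05,-0.0575,9.2,0,4.4],[0.0304,0.053,-0.0637,9.2,0,4.4],[0.0304,0.053,-0.0637,9.2,0,4.4],[0.0304,0.053,-0.0637,9.2,0,4.4]]

```text
time_s: 20.15
tool_pos: [0.4602, 0.1116, 0.1983]
eef_rot: [[-0.939, -0.02, -0.345], [0.328, 0.254, -0.91], [0.106, -0.967, -0.232]]
wrist_force: [1.1, 0.6, -0.8]
grip_width: 0.0178
```

```bash
python3 - <<'E'
from bl import *
s=robot.sense();print(s["time_s"],s["wrist_force"],s["grip_width"],s["qpos"],delta(G(-.02,.146,75,-.023)))
d=cam("scene");cv2.imwrite("pics/c8.png",cv2.resize(d["image"][110:290,140:340],None,fx=3,fy=3,interpolation=2))
E
```

```text
20.15 [ 1.10395324  0.63656888 -0.76051018] 0.017782488606568194 [ 13.60623505  44.36725269 114.48140863 -53.43438126  88.94176317
 -23.60104871] [-4.000e-04  3.000e-04  2.000e-04 -1.328e-01 -9.510e-02 -2.134e-01]
```

View pics/c8.png

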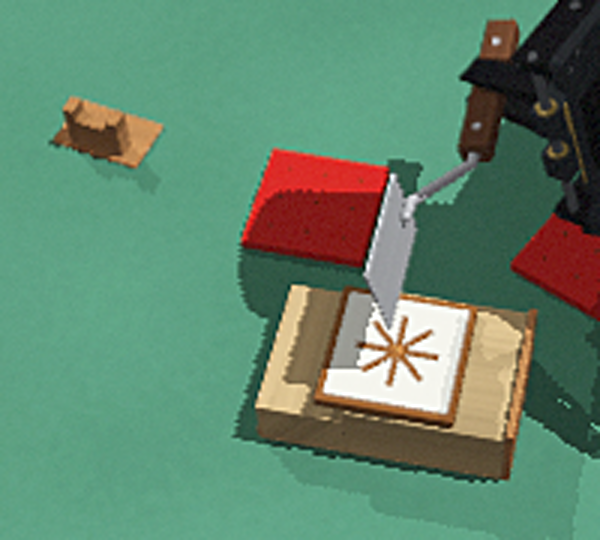

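Flipped: the iced side with the star is up on the upper step, centre near (398,350) in the crop. Now I retreat and return the turner.

```bash
cat >> kin.py <<'E'
R0=np.array([[.99493,-.1006,0],[-.1006,-.99493,0],[0,0,-1.]])
def rest(dz,lean=-25):
    g=np.array([.4606,-.3809,.0459+dz]); Rt=R0@Ro.from_euler("y",lean,degrees=True).as_matrix()@np.diag([-1,-1,1.])
    return g-Rt[:,2]*.171,Rt
E
python3 - <<'E'
from bl import *
plan(None,[(x,z,t,-.023) for x,z,t in[(-.01,.15,75),(.02,.155,74),(.06,.155,70),(.09,.155,64),(.115,.15,56),(.135,.145,48),(.15,.14,40)]])
print("next")
for w in[(.155,.13,32),(.16,.125,24),(.165,.12,16),(.165,.11,8),(.165,.1,0)]: print(w,delta(G(*w,-.023),G(.15,.14,40,-.023)).tolist())
A=G(.165,.1,0,-.023);print("rest hi",delta(rest(.08),A).tolist())
E
```

```text
(-0.01, 0.15, 75, -0.023) [-0.004, -0.006, 0.0078, -0.1346, -0.1168, -0.2174]
(0.02, 0.155, 74, -0.023) [-0.0159, -0.022, 0.0329, -1.0405, -0.1155, -0.641]
(0.06, 0.155, 70, -0.023) [-0.0327, -0.0462, 0.0686, -4.6641, -0.1106, -2.3351]
(0.09, 0.155, 64, -0.023) [-0.0463, -0.0747, 0.0976, -10.0995, -0.103, -4.876]
(0.115, 0.15, 56, -0.023) [-0.0603, -0.1032, 0.1273, -17.3468, -0.0925, -8.2636]
(0.135, 0.145, 48, -0.023) [-0.0738, -0.1292, 0.1559, -24.5944, -0.0816, -11.6507]
(0.15, 0.14, 40, -0.023) [-0.0867, -0.1522, 0.1833, -31.8422, -0.0703, -15.0374]
next
(0.155, 0.13, 32) [-0.0054, -0.0253, 0.0116, -7.2505, -0.0, -3.3809]
(0.16, 0.125, 24) [-0.0109, -0.0533, 0.0233, -14.5009, 0.0, -6.7619]
(0.165, 0.12, 16) [-0.0179, -0.0803, 0.0383, -21.7514, -0.0, -10.1428]
(0.165, 0.11, 8) [-0.0267, -0.0985, 0.0572, -29.0018, 0.0, -13.5238]
(0.165, 0.1, 0) [-0.0369, -0.1148, 0.0791, -36.2523, 0.0, -16.9047]
rest hi [-0.033, -0.1252, 0.0064, -4.5981, -0.0, 9.8606]
```

servo_tool:
  targets:
    - [[-0.004,-0.006,0.008,0,0,0],[-0.016,-0.022,0.033,-1,-0.1,-0.6],[-0.033,-0.046,0.069,-4.7,-0.1,-2.3],[-0.046,-0.075,0.098,-10.1,-0.1,-4.9],[-0.06,-0.103,0.127,-17.3,-0.1,-8.3],[-0.074,-0.129,0.156,-24.6,-0.1,-11.7],[-0.087,-0.152,0.183,-31.8,-0.1,-15],[-0.087,-0.152,0.183,-31.8,-0.1,-15]]

```text
time_s: 21.0
tool_pos: [0.4816, -0.1265, 0.2959]
eef_rot: [[-0.927, -0.063, -0.369], [0.193, 0.764, -0.616], [0.32, -0.642, -0.696]]
wrist_force: [-0.2, 0.4, -1.9]
grip_width: 0.0177
```

servo_tool:
  targets:
    - [[-0.005,-0.025,0.012,-7.2,0,-3.4],[-0.011,-0.053,0.023,-14.5,0,-6.8],[-0.018,-0.08,0.038,-21.7,0,-10.1],[-0.027,-0.098,0.057,-29,0,-13.5],[-0.037,-0.115,0.079,-36.25,0,-16.9],[-0.037,-0.115,0.079,-36.25,0,-16.9],[-0.037,-0.115,0.079,-36.25,0,-16.9]]

```text
time_s: 21.7
tool_pos: [0.4942, -0.2658, 0.3002]
eef_rot: [[-0.902, -0.087, -0.423], [-0.077, 0.996, -0.04], [0.425, -0.003, -0.905]]
wrist_force: [0.1, 0.1, -0.4]
grip_width: 0.0178
```

```bash
python3 - <<'E'
from bl import *
s=robot.sense();print(s["time_s"],s["qpos"],s["wrist_force"]);print(delta(G(.165,.1,0,-.023)),delta(rest(.08)));print(delta(rest(0),rest(.08)))
E
```

```text
21.7 [ -32.81516098   32.94440959  100.72363257  -16.51728385   67.45007967
 -118.54343421] [ 0.12735167  0.09351352 -0.38044486]
[ 1.000e-04 -1.000e-04 -5.000e-04 -1.075e-01 -1.397e-01 -1.799e-01] [-3.3300e-02 -1.2520e-01  6.1000e-03 -4.7171e+00 -1.2280e-01  9.6753e+00]
[-0.0338  0.      0.0725  0.      0.     -0.    ]
```

servo_tool:
  targets:
    - [[-0.004,-0.012,0.001,-0.4,0,0.9],[-0.01,-0.035,0.002,-1.3,0,2.7],[-0.017,-0.062,0.003,-2.3,-0.1,4.8],[-0.024,-0.09,0.004,-3.4,-0.1,7],[-0.03,-0.113,0.005,-4.3,-0.1,8.7],[-0.0333,-0.1252,0.0061,-4.7,-0.1,9.68],[-0.0333,-0.1252,0.0061,-4.7,-0.1,9.68],[-0.0333,-0.1252,0.0061,-4.7,-0.1,9.68]]

```text
time_s: 22.5
tool_pos: [0.5335, -0.387, 0.2812]
eef_rot: [[-0.903, 0.097, -0.419], [0.087, 0.995, 0.043], [0.421, 0.002, -0.907]]
wrist_force: [0.3, 0.7, -1.7]
grip_width: 0.0179
```

```bash
python3 - <<'E'
from bl import *
s=robot.sense();print(delta(rest(.08)),delta(rest(.03)),delta(rest(0)))
d=cam("wrist");cv2.imwrite("pics/w9.png",d["image"]);
for n,p in(("rest notch",[-.045,0,.033]),):
    g=np.array([.4606,-.3809,0]); print(proj(d,g+R0[:,0]*-.048+np.array([0,0,.033])))
E
```

```text
[ 0.0007 -0.0012  0.0007  0.0285  0.0757  0.2168] [-0.0204 -0.0013  0.046   0.0285  0.0757  0.2168] [-0.0331 -0.0014  0.0733  0.0285  0.0757  0.2168]
[277.854254   212.39208257]
```

View pics/w9.png

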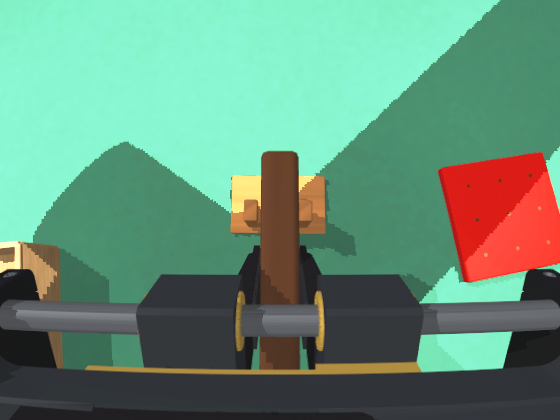

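The handle looks unslipped, its rear still at (280,155). The horns at (250,212) and (306,210) straddle it, so I lower and release.

servo_tool:
  targets:
    - [[-0.006,-0.001,0.013,0,0,0.2],[-0.015,-0.0013,0.033,0,0,0.2],[-0.023,-0.0013,0.051,0,0,0.2],[-0.029,-0.0013,0.064,0,0,0.2],[-0.032,-0.0013,0.071,0,0,0.2],[-0.0331,-0.0013,0.0731,0,0,0.2],[-0.0331,-0.0013,0.0731,0,0,0.2],[-0.0331,-0.0013,0.0731,0,0,0.2]]

```text
time_s: 23.35
tool_pos: [0.5327, -0.3888, 0.2015]
eef_rot: [[-0.903, 0.101, -0.418], [0.092, 0.995, 0.043], [0.421, 0.001, -0.907]]
wrist_force: [-0.0, 1.9, 2.1]
grip_width: 0.0174
```

servo_tool:
  targets:
    - [[0,0,0,0,0,0],[0,0,0,0,0,0],[0,0,0,0,0,0],[0,0,0,0,0,0],[0,0,0,0,0,0],[0,0,0,0,0,0],[0,0,0,0,0,0],[0,0,0,0,0,0]]
  fingers: 0.06

```text
time_s: 24.15
tool_pos: [0.5327, -0.3891, 0.2011]
eef_rot: [[-0.903, 0.101, -0.418], [0.092, 0.995, 0.043], [0.421, 0.001, -0.907]]
wrist_force: [-0.1, -0.3, -0.1]
grip_width: 0.06
```

servo_tool:
  targets:
    - [[0,0,-0.01,0,0,0],[0,0,-0.03,0,0,0],[0,0,-0.06,0,0,0],[0,0,-0.09,0,0,0],[0,0,-0.12,0,0,0],[0,0,-0.15,0,0,0],[0,0,-0.16,0,0,0],[0,0,-0.16,0,0,0],[0,0,-0.16,0,0,0]]

```text
time_s: 25.05
tool_pos: [0.5992, -0.3958, 0.345]
eef_rot: [[-0.902, 0.101, -0.42], [0.091, 0.995, 0.044], [0.422, 0.002, -0.907]]
wrist_force: [-1.2, -0.6, -0.3]
grip_width: 0.06
```

```bash
python3 - <<'E'
from bl import *
s=robot.sense();print(s["time_s"],s["wrist_force"],s["grip_width"])
d=cam("scene");cv2.imwrite("pics/c10.png",cv2.resize(d["image"][90:290,60:340],None,fx=2.8,fy=2.8,interpolation=2))
hsv=cv2.cvtColor(d["image"],cv2.COLOR_BGR2HSV);m=np.zeros(hsv.shape[:2],np.uint8);m[180:260,230:320]=cv2.inRange(hsv,(0,0,120),(180,50,255))[180:260,230:320]
M=cv2.moments(m,True);w=onz(d,M["m10"]/M["m00"],M["m01"]/M["m00"],.067)-O;print("icing px",M["m00"],"X,Y",w@XR,w@YR)
b,a=blade(d,(100,170,170,245));W=np.array([onz(d,u,v,.0025) for u,v in b]);print("blade centre",W.mean(0),a,"expected .6093,-.3972 ; rest exp", np.array([.4606,-.3809])+R0[:2,0]*.152)
E
```

```text
25.05 [-1.23852097 -0.55227563 -0.25693456] 0.05996672712566412
icing px 1271.0 X,Y -0.03089782247015986 0.005759321129731388
blade centre [ 0.61799516 -0.39441625  0.0025    ] 573.0 expected .6093,-.3972 ; rest exp [ 0.61182936 -0.3961912 ]
```

```bash
python3 - <<'E'
from bl import *
s=robot.sense();R=np.array(s["eef_rot"])
for p in([.5,-.42,.45],[.36,-.52,.45]):
    q,e=ik((np.array(p),R),s["qpos"],P);print(delta((np.array(p),R)),np.round(q,0),e)
E
```

```text
[ 0.1317 -0.0339 -0.0549  0.      0.      0.    ] [ -44.   31.   78.  -15.   91. -126.] 3.127519440880687e-11
[ 0.2488 -0.1476 -0.0005  0.      0.      0.    ] [ -59.   29.   82.  -20.   85. -139.] 4.440892098500626e-15
```

servo_tool:
  targets:
    - [[0.03,-0.008,-0.013,0,0,0],[0.065,-0.017,-0.027,0,0,0],[0.1,-0.025,-0.042,0,0,0],[0.13,-0.034,-0.055,0,0,0],[0.16,-0.062,-0.041,0,0,0],[0.19,-0.09,-0.028,0,0,0],[0.22,-0.12,-0.014,0,0,0],[0.249,-0.148,0,0,0,0],[0.249,-0.148,0,0,0,0],[0.249,-0.148,0,0,0,0]]

```text
time_s: 26.1
tool_pos: [0.3589, -0.5209, 0.4498]
eef_rot: [[-0.902, 0.104, -0.419], [0.093, 0.995, 0.046], [0.422, 0.002, -0.907]]
wrist_force: [-0.8, -0.0, -0.6]
grip_width: 0.06
```

```bash
python3 - <<'E'
from bl import *
s=robot.sense();print(s["time_s"],s["wrist_force"])
for n,roi,hroi in(("scene",(100,170,170,245),(140,135,185,190)),("top",(410,140,455,205),(425,200,450,275))):
    d=cam(n);old=pickle.load(open(n+"0.pkl","rb"))
    for tag,c in(("old",old),("new",d)):
        b,a=blade(c,roi);print(n,tag,"blade px",b.mean(0),a)
        h=cv2.cvtColor(c["image"],cv2.COLOR_BGR2HSV);m=cv2.inRange(h,(0,60,20),(14,255,120));x0,y0,x1,y1=hroi;k=np.zeros_like(m);k[y0:y1,x0:x1]=m[y0:y1,x0:x1]
        M=cv2.moments(k,True);print("   handle px",M["m00"],M["m10"]/max(1,M["m00"]),M["m01"]/max(1,M["m00"]))
    r=(225,150,330,260) if n=="scene" else (220,140,360,215)
    h=cv2.cvtColor(d["image"],cv2.COLOR_BGR2HSV);k=np.zeros(h.shape[:2],np.uint8);k[r[1]:r[3],r[0]:r[2]]=cv2.inRange(h,(0,0,100),(180,50,255))[r[1]:r[3],r[0]:r[2]]
    c=max(cv2.findContours(k,0,2)[0],key=cv2.contourArea);W=np.array([onz(d,u,v,.067) for u,v in cv2.boxPoints(cv2.minAreaRect(c))])
    w=W.mean(0)-O;print("  icing X,Y",w@XR,w@YR,np.linalg.norm(W-np.roll(W,1,0),axis=1))
E
```

```text
26.1 [-0.80874052 -0.03323908 -0.6293295 ]
scene old blade px [131.8846  218.42307] 732.5
   handle px 547.0 162.90127970749543 159.6782449725777
scene new blade px [132.11537 218.5769 ] 732.0
   handle px 628.0 164.44267515923568 159.21019108280254
  icing X,Y -0.029827239657678997 0.004179478713873957 [0.091324   0.08939117 0.09568294 0.08823271]
top old blade px [432.13937 172.46722] 1014.5
   handle px 701.0 433.56776034236805 241.2639087018545
top new blade px [432.01648 172.31967] 1025.0
   handle px 772.0 434.08678756476684 243.73056994818654
  icing X,Y -0.02918475315803281 0.003035650748213048 [0.08770416 0.08792822 0.08766815 0.08712693]
```

```bash
python3 -c "
from bench import robot
print(robot.hand_in(), robot.sense()['time_s'])"
```

```text
the job is handed in; nothing more can be done
the job is handed in; nothing more can be done
```

The gingerbread was flipped with the turner and now lies iced side up on the upper step. The turner is back on its rest. I handed the job in after about 26 s of the 51 s; it reports no verdict.

**What I did:** My first grasp could not roll far enough, because joint 4 was running into its limit. I set the turner back in its notch and regrasped it with a half turn and a 25° lean. I then slid the blade under the overhang, rolled it to about 65°, and pushed the biscuit past upright until it toppled.

**Last checks:**
- **Gingerbread:** In both cameras its centre is about 29–30 mm behind the step face and 3–4 mm off the middle line. The icing measures close to a square at about 88–91 mm in both views, consistent with lying flat.
- **Turner:** The blade is within 0.3 px of its starting place in both views. The handle mask differs from the start by about 1.5 px in the scene view and 2.5 px in the top view. I put that down to changed shadow rather than movement, but did not confirm it.
- **Robot:** The arm is clear of everything. The largest wrist force I read was only a few newtons.

**Check that failed:** the final picture could not be viewed because the 12-picture limit was reached. The end state rests on these numeric measurements from both cameras.

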